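# Swing the discharge chute to the empty tray

## Task

The middle catch tray is full: with closed fingers, push the swing chute round from the side, gently and without gripping or lifting it, until it points at the middle of the empty tray. Then press the round push button down with a fingertip to restart the conveyor, let it come up and move clear. Leave the finished studs and everything else standing where they are.

Things in the scene. Friction and masses are not known exactly. Their poses are not given: they have to be found in the camera images.
- chute (a joint): Turning angle of the swing chute about its upright pivot, rad. 0 = straight out from the conveyor end (along the conveyor's own -x); grows anticlockwise seen from above; stops at -1.15 and 1.15. A stiff pivot (friction about 0.25 N m, no spring): it stays where it is left; a push of about 2 N near the mouth moves it.
- chute_pivot (a point): Point on the chute's upright turning axis, 125 mm above the table. The post and the conveyor end stand beyond it, seen from the robot: the lip begins about 10 mm past it and the conveyor rises to 230 mm above the table.
- chute_mouth (a point): Middle of the open end of the swing chute, 200 mm from the pivot and 125 mm above the table; its -x axis is the way the chute points, away from the pivot. The chute is an arm-like black steel trough, 235 mm long and 66 mm wide outside, open on top; two upright 4 mm side walls, level, from 100 to 150 mm above the table along its whole length. Below it is free down to the trays (60 mm) and their studs (83 mm).
- hub (a joint): How far the chute and its hub have been lifted off the pivot post, m; 0 = seated. Only its weight (5 to 8 N) keeps it there.
- empty_tray: Open-topped black sheet-steel catch tray, 160 (its x) x 130 (its y) x 60 mm high, walls and floor 4 mm, fixed to the table. Origin: centre of its underside, so the middle of the tray is straight above it. The one with nothing in it; always an outer tray of the three, left or right of the conveyor end.
- tray_mid: Open-topped black sheet-steel catch tray, 160 (its x) x 130 (its y) x 60 mm high, walls and floor 4 mm, fixed to the table. Origin: centre of its underside, so the middle of the tray is straight above it. The middle tray; four ball studs stand in it.
- loaded_tray: Open-topped black sheet-steel catch tray, 160 (its x) x 130 (its y) x 60 mm high, walls and floor 4 mm, fixed to the table. Origin: centre of its underside, so the middle of the tray is straight above it. The outer tray that already has four ball studs in it.
- start_button (a joint): Travel of the push button, m: 0 = up, 0.006 = fully down; its spring takes 5 N at full travel and returns it.
- start_button_top (a point): Centre of the top face of the white round push button, 36 mm across, which is pressed straight down. It sits in a low round housing on a fixed grey box, 90 x 80 x 55 mm high, left or right of the trays.
- oil_can: Grey can, 64 mm across, 150 mm tall, standing loose on the side opposite the button box; origin: centre of its underside.
- ring_gauge: Dark steel ring, 70 mm across, 22 mm high, loose on the table before the trays; origin: centre of its underside.
- stud_table: A turned steel ball stud, 79 mm tall, 42 mm foot, standing loose; origin: centre of its foot. On the table before the trays.
- stud_m0: A turned steel ball stud, 79 mm tall, 42 mm foot, standing loose; origin: centre of its foot. In the middle tray.
- stud_m1: A turned steel ball stud, 79 mm tall, 42 mm foot, standing loose; origin: centre of its foot. In the middle tray.
- stud_m2: A turned steel ball stud, 79 mm tall, 42 mm foot, standing loose; origin: centre of its foot. In the middle tray.
- stud_m3: A turned steel ball stud, 79 mm tall, 42 mm foot, standing loose; origin: centre of its foot. In the middle tray.
- stud_s0: A turned steel ball stud, 79 mm tall, 42 mm foot, standing loose; origin: centre of its foot. In the loaded outer tray.
- stud_s1: A turned steel ball stud, 79 mm tall, 42 mm foot, standing loose; origin: centre of its foot. In the loaded outer tray.
- stud_s2: A turned steel ball stud, 79 mm tall, 42 mm foot, standing loose; origin: centre of its foot. In the loaded outer tray.
- stud_s3: A turned steel ball stud, 79 mm tall, 42 mm foot, standing loose; origin: centre of its foot. In the loaded outer tray.

How it is judged:
On the way, in this order (a step that is already met when the one before it is completed fails the run):
1. the chute points at the middle of the empty tray (tray centre within 18 mm of the chute's centre line) and stands still (y of empty_tray in the frame of chute_mouth between -0.018 and 0.018 m and velocity of joint chute between -0.03 and 0.03 rad/s and value of joint hub below 0.005 m), for 0.2 s.
2. the push button is pressed (4 mm or more) (value of joint start_button above 0.004 m), for 0.02 s.
At the end, for the whole second after the job is handed in: The empty tray's centre lies within 18 mm of the chute's centre line, the chute is seated and still, the button has been pressed after that and is up again, and every loose thing is within 20 mm of its first place, with the studs and the can upright (all of step 1 and value of joint start_button below 0.002 m and distance of each of stud_m0, stud_m1, stud_m2, stud_m3, stud_s0, stud_s1, stud_s2, stud_s3, stud_table, ring_gauge, oil_can from where it was at the start of the episode below 0.02 m and angle between each of stud_m0, stud_m1, stud_m2, stud_m3, stud_s0, stud_s1, stud_s2, stud_s3, stud_table, oil_can's own z axis and vertical below 0.3 rad); the robot touches nothing.
It fails at once if the chute is lifted more than 10 mm off its seat (value of joint hub above 0.01 m).
It fails at once if the fingers load the chute with more than 20 N (gripped or shoved) (contact force between the fingers and chute above 20 N).
It fails at once if the button is pressed while the chute does not yet point at the empty tray (value of joint start_button above 0.003 m and (y of empty_tray in the frame of chute_mouth above 0.025 m or y of empty_tray in the frame of chute_mouth below -0.025 m)).
It fails at once if a loose stud, ring or can is lifted, carried or knocked more than 20 mm away (distance of any of stud_m0, stud_m1, stud_m2, stud_m3, stud_s0, stud_s1, stud_s2, stud_s3, stud_table, ring_gauge, oil_can from where it was at the start of the episode above 0.02 m).
It also fails if it takes over 54 s, if anything falls off the work surface, if the arm or the gripper's body presses on something with over 40 N, if the wrist force passes 120 N, or if a joint passes its speed limit or range.

## Robot

A 7-joint arm with a two-finger parallel gripper is mounted at the origin on the work surface. World frame = base frame: x ahead of the robot, y to its left, z up, the work surface at z = 0. Lengths are in m, angles in rad, forces in N, time in s.
With the tool pointing down it reaches from about 0.4 to 0.875 m from the base axis. Payload 4.4 kg.
Tool frame: the origin (TCP) lies midway between the tips of the shut fingers; the grasp point (between the pads) lies 19 mm behind it; z points along the fingers, y is the direction in which the jaws open and shut (so a half turn about z gives the same grasp; the last joint's range is limited). The gripper opens to 85 mm and grips with 20 to 120 N. Pads are 22 mm wide; open, the fingers measure 114 mm over their backs; the gripper's body (76 mm by 85 mm) begins 54 mm behind the grasp point. The pads swing forward as they close: fully open they stand 13 mm farther back than shut.
Start: joints at [1.149, 0.628, 0.038, 1.517, -0.027, 0.996, -0.02], TCP at [0.226, -0.609, 0.231] pointing down, gripper open.
Joint ranges: [-3.06, 3.06], [-0.37, 2.12], [-1.25, 1.32], [0.18, 2.47], [-1.1, 4.24], [0.23, 1.98], [-2.94, 2.94]. Speed limits (rad/s): [2.57, 2.57, 3.14, 3.14, 3.14, 3.14, 3.14].

## Interface

Orientations are given as a 3x3 rotation matrix whose columns are the frame's x, y, z axes.
In Python, from station import arm gives the robot as it stands. The module is installed in compiled form; this text tells all that it offers.
- The arm moves only by the tool step_arm, never from a script. Its argument "series" is one flat list of numbers, 5 for each row, row after row: the closure, from -1 (fully open) to 1 (shut), then the shift along the tool's x, y, z in mm, then the turn about the tool's z in rad. In form: [hand, x, y, z, twist, hand, x, y, z, twist, ...]. A call has 1 to 10 rows; each row shifts and turns the commanded pose from where the row before left it, along the tool's axes as they then stand; what a row does not reach is not made up. A row lasts 1/12 s, in which the tool goes at most 41.7 mm and 7.16 degrees, less where a joint would pass 70% of its speed; a pose out of reach is approached as far as the arm can. A call with a gripper value outside its range is refused whole. The fingers move at their own pace and stop on an object; "grip_force" is the grip in N (left out, the last holds). Time passes only in rows, so rows that do not move let the fingers close. It gives the time, the measured TCP pose, the force and the opening at its end, in the units of the state.
- arm.get_obs(): the state, without advancing time (a new reading comes with each control period).
- arm.read_camera(name): name is "scene" or "top" or "wrist"; returns a dict with "color" (420x560x3 uint8, red, green, blue), "camera_matrix" (3x3 intrinsics, pixels), "rvec" (rotation vector, rad) and "tvec" (3), from world to camera coordinates, as OpenCV has them. Camera axes: x right, y down, z forward; pixel columns grow to the right and rows downward; lengths in m; the calibration is good to about 2 mm. A picture is of the moment at which its call begins. There is no depth.
- arm.sign_off(): hands the job in, once; it reports no verdict.
Trained networks look in a picture, given as the dict that the camera call returned (one of the last four; its "shot" number tells which), for a name from the list of things; names that differ only in an ending like _2 or _b are one class to them, and where a whole thing is asked for, a point or a joint stands for the part that bears it (a point fixed in the world has none). Each returns a list of dicts, best first, with "confidence" (0 to 1); they miss things now and then, are a little off and sometimes report something else, mostly with a low value. They report only what shows in the picture. A call takes as long as a camera call.
- arm.look_for(label, picture): "point" ([x, y, z] in m, in world coordinates, good to about 4 mm: the middle of the surface that is visible of it).
- arm.trace(label, picture): "pixels" (420x560 bool, what is visible of it).
- arm.pinpoint(label, picture): "point" ([x, y, z] in m, in world coordinates, good to about 4 mm: a listed point, or the origin of a listed thing).
The state is a dict: "time_s": time; "joint_pos": joint angles; "joint_vel": joint speeds; "joint_torque": joint torques, N m; "ee_pos": TCP position; "eef_rot": TCP orientation; "wrist_force": force on the tool from outside, world axes, zero at the start; "torque": the same for the moment, N m; "grip_width": opening from 0.0 (shut) to 1.0 (fully open).
Only numpy, scipy, OpenCV 4.12 (cv2) and the standard library are available. Lean on these libraries where they do the work, as an engineer would, in place of code of your own. Each camera call takes 0.05 s, during which the arm holds its last target.

## Working session

There is one attempt and no reset: what is moved stays moved. The work goes in short steps, Python scripts to look and compute and a tool call to move; the robot and the scene stay as the last step left them, time stands still between calls to the robot, and variables do not carry over. Pictures are saved under pics/ and viewed, and the job is handed in when it is done.

Besides the shell and the picture viewer there is one more tool, called after "Request:" as a command line: name --argument value ..., lists and objects as JSON in quotes. step_arm: Moves the arm, as the interface text tells. Its arguments: {"type":"object","properties":{"series":{"type":"array","items":{"type":"number"}},"grip_force":{"type":"number"}},"required":["series"]}

```bash
mkdir -p pics; cat > h.py <<'E'
from station import arm
import numpy as np, cv2
def save(p,n): cv2.imwrite('pics/'+n,cv2.cvtColor(p['color'],cv2.COLOR_RGB2BGR))
E
python3 - <<'E'
from h import *
o=arm.get_obs(); print(o['time_s'],o['ee_pos'],o['eef_rot'],o['grip_width'])
t=arm.read_camera('top'); s=arm.read_camera('scene')
save(t,'t0.png'); save(s,'s0.png')
for n,p in (('top',t),('scene',s)):
  for l in ['chute_pivot','chute_mouth','empty_tray','tray_mid','loaded_tray','start_button_top','oil_can','ring_gauge','stud_table']:
    r=arm.pinpoint(l,p); print(n,l,[(np.round(a['point'],3).tolist(),round(a['confidence'],2)) for a in r[:2]])
print(arm.get_obs()['time_s'])
E
```

```text
0.0 [ 0.22622609 -0.6086927   0.23040192] [[ 9.37373512e-01  3.48325175e-01 -6.86513076e-04]
 [ 3.48325850e-01 -9.37371866e-01  1.75680694e-03]
 [-3.15779586e-05 -1.88591454e-03 -9.99998221e-01]] 1.0004573512263701
top chute_pivot [([0.462, 0.196, 0.004], 0.63), ([0.679, 0.008, 0.126], 0.61)]
top chute_mouth [([0.486, 0.052, 0.123], 0.73), ([0.546, 0.242, 0.005], 0.45)]
top empty_tray [([0.478, -0.162, -0.0], 0.95)]
top tray_mid [([0.436, 0.043, 0.001], 0.72)]
top loaded_tray [([0.511, 0.219, -0.002], 0.92), ([0.365, 0.21, -0.003], 0.16)]
top start_button_top [([0.554, 0.404, 0.075], 0.56)]
top oil_can [([0.463, -0.415, -0.001], 0.69)]
top ring_gauge [([0.327, -0.115, -0.004], 0.54), ([0.462, -0.413, -0.001], 0.37)]
top stud_table [([0.365, 0.21, 0.0], 0.61)]
scene chute_pivot [([0.68, 0.009, 0.128], 0.83)]
scene chute_mouth [([0.484, 0.056, 0.127], 0.79)]
scene empty_tray [([0.478, -0.161, 0.003], 0.92)]
scene tray_mid [([0.435, 0.042, -0.001], 0.92), ([0.533, 0.186, 0.005], 0.67)]
scene loaded_tray [([0.461, 0.193, 0.002], 0.3)]
scene start_button_top [([0.552, 0.41, 0.081], 0.81), ([0.474, 0.058, 0.006], 0.48)]
scene oil_can [([0.467, -0.414, -0.001], 0.95)]
scene ring_gauge [([0.329, -0.114, 0.003], 0.59)]
scene stud_table [([0.37, 0.209, 0.002], 0.83), ([0.507, 0.218, -0.001], 0.4)]
1.0
```

View pics/t0.png

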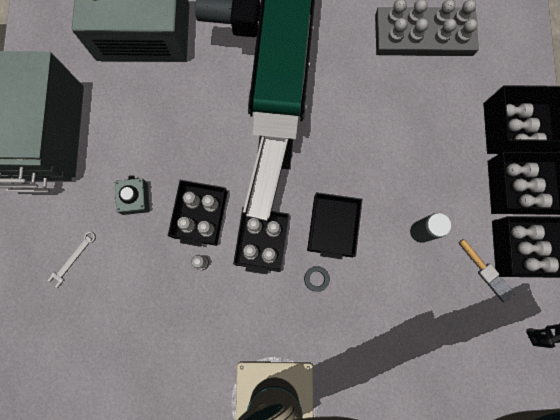

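View pics/s0.png

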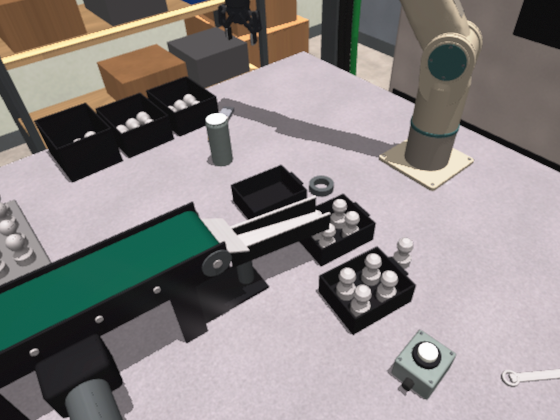

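The top view shows the chute mouth at about (258,215), over the middle tray. The empty tray is at (335,225), the button at (128,194) and the can at (432,228). The chute has to swing about 53° anticlockwise, pushed from its +y side.

Request:
step_arm --series '[1,28,-21,-2,0,1,28,-21,-2,0,1,28,-21,-2,0,1,28,-21,-2,0,1,28,-21,-2,0,1,28,-21,-2,0,1,28,-21,-2,0,1,28,-21,-2,0,1,28,-21,-2,0,1,28,-21,-2,0]' --grip_force 30

```text
time_s: 1.83
ee_pos: [0.4165, -0.3135, 0.2517]
eef_rot: [[0.937, 0.348, 0.0], [0.348, -0.937, -0.0], [0.0, 0.0, -1.0]]
wrist_force: [0.7, 0.2, -0.7]
grip_width: 0.003
```

```bash
cat >> h.py <<'E'
P=np.array([0.680,0.0085])
def frame(head): # heading deg
    a=np.radians(head);u=np.array([np.cos(a),np.sin(a)]);n=np.array([u[1],-u[0]]);return u,n
def togo(xyz,ydir=None):
    o=arm.get_obs();R=np.array(o['eef_rot']);d=R.T@(np.array(xyz)-o['ee_pos'])
    print('t',o['time_s'],'pos',np.round(o['ee_pos'],4),'yax',np.round(R[:,1],3),'F',np.round(o['wrist_force'],2),'w',round(o['grip_width'],3))
    print('shift mm',np.round(d*1000,1))
    if ydir is not None:
        c=R.T@np.array([*ydir,0]); print('twist',-np.arctan2(c[0],c[1]))
E
python3 - <<'E'
from h import *
u,n=frame(166.9);print(u,n)
t=P+.165*u+.078*n;print(t)
togo([*t,.25],-n); print(arm.get_obs()['joint_pos'])
E
```

```text
[-0.97397597  0.22665131] [0.22665131 0.97397597]
[0.53697277 0.12186759]
t 1.8333 pos [ 0.4165 -0.3135  0.2517] yax [ 0.348 -0.937  0.   ] F [ 0.66  0.21 -0.72] w 0.003
shift mm [ 264.5 -366.1    1.6]
twist 0.5842506866133848
[ 0.57916363  0.41893796  0.01720816  1.84963674 -0.00915675  0.87252688
 -0.61441697]
```

Request:
step_arm --series '[1,19,-26,0,0,1,19,-26,0,0,1,19,-26,0,0,1,19,-26,0,0,1,19,-26,0,0,1,19,-26,0,0,1,19,-26,0,0,1,19,-26,0,0,1,19,-26,0,0,1,19,-26,0,0]'

```text
time_s: 2.67
ee_pos: [0.5036, -0.0035, 0.2516]
eef_rot: [[0.937, 0.348, 0.001], [0.348, -0.937, -0.0], [0.001, 0.0, -1.0]]
wrist_force: [0.4, -0.8, -0.2]
grip_width: -0.004
```

Request:
step_arm --series '[1,19,-26,0,0,1,19,-26,0,0,1,19,-26,0,0,1,18,-24,0,0,1,0,0,0,0.117,1,0,0,0,0.117,1,0,0,0,0.117,1,0,0,0,0.117,1,0,0,0,0.116,1,0,0,0,0]'

```text
time_s: 3.5
ee_pos: [0.5381, 0.1168, 0.2514]
eef_rot: [[0.973, -0.229, 0.0], [-0.229, -0.973, -0.0], [0.0, 0.0, -1.0]]
wrist_force: [0.8, 0.4, -0.4]
grip_width: -0.002
```

```bash
python3 - <<'E'
from h import *
u,n=frame(166.9)
t=P+.165*u+.078*n
togo([*t,.118],-n); print(arm.get_obs()['joint_pos'])
p=arm.read_camera('top');save(p,'t1.png');p=arm.read_camera('scene');save(p,'s1.png')
E
```

```text
t 3.5 pos [0.5381 0.1168 0.2514] yax [-0.229 -0.973  0.   ] F [ 0.85  0.37 -0.43] w -0.002
shift mm [ -2.3  -4.7 133.4]
twist -0.0022056859459030605
[-0.33315724  0.46318915  0.10026983  1.77547446 -0.05637614  0.90550114
 -2.01021887]
```

View pics/t1.png

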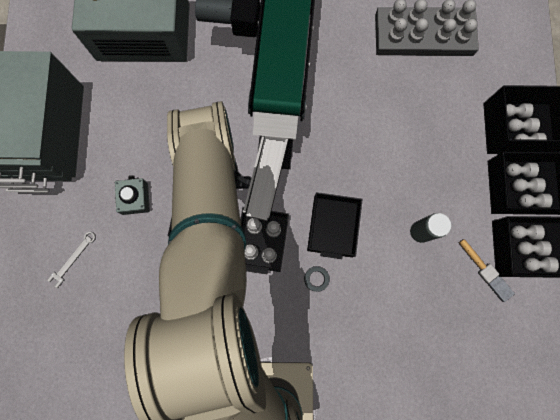

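View pics/s1.png

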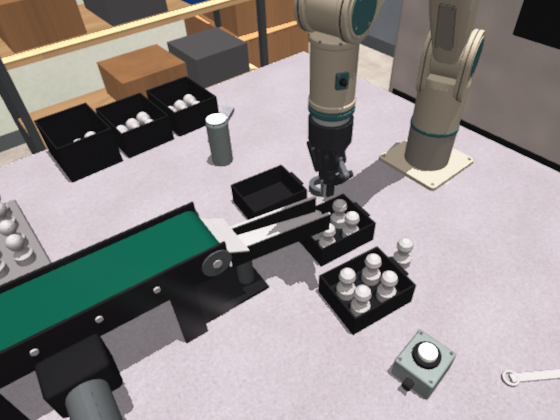

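The gripper is on the +y side of the chute, at about (243,183) in the top view, with a gap to the wall. Next I descend, then push.

Request:
step_arm --series '[1,-2,-5,20,0,1,0,0,25,0,1,0,0,25,0,1,0,0,25,0,1,0,0,20,0,1,0,0,13,0,1,0,0,5,0,1,0,8,0,0,1,0,8,0,0,1,0,0,0,0]'

```text
time_s: 4.43
ee_pos: [0.5339, 0.1037, 0.1193]
eef_rot: [[0.974, -0.228, 0.001], [-0.228, -0.974, -0.001], [0.001, 0.001, -1.0]]
wrist_force: [-0.6, -0.4, 0.6]
grip_width: -0.001
```

```bash
python3 - <<'E'
from h import *
u,n=frame(166.9)
t=P+.165*u+.0475*n
togo([*t,.118],-n)
p=arm.read_camera('wrist');save(p,'w2.png');p=arm.read_camera('scene');save(p,'s2.png')
E
```

```text
t 4.4333 pos [0.5339 0.1037 0.1193] yax [-0.228 -0.974  0.001] F [-0.58 -0.38  0.58] w -0.001
shift mm [-1.1 12.1  1.3]
twist -0.0017697676084247646
```

View pics/w2.png

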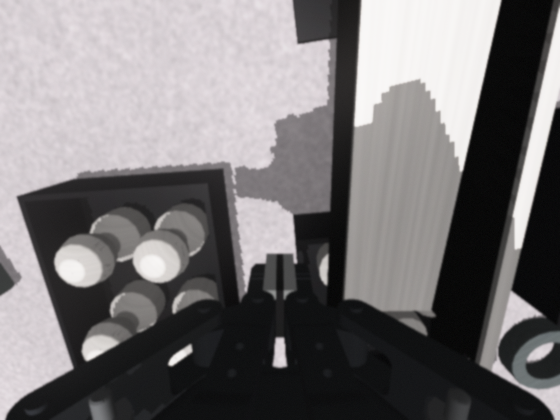

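View pics/s2.png

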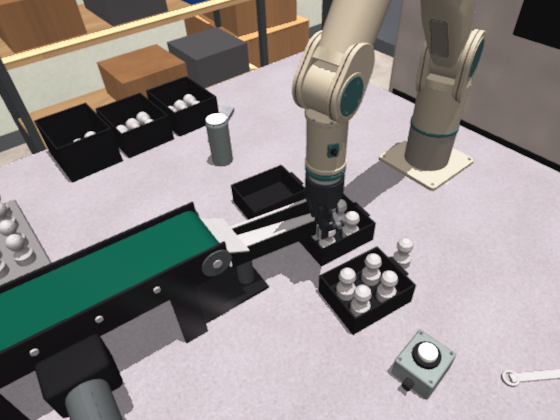

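Wrist view: the fingertips are at (280,270), with roughly a 12 mm gap to the chute wall edge at x≈335. I'll approach slowly, then push along an arc about the pivot.

Request:
step_arm --series '[1,0,4,1,0,1,-1,4,0,0,1,0,4,0,0,1,-1,3.3,0,-0.02,1,-1,3.3,0,-0.02,1,-1.9,6.6,0,-0.04,1,-1.9,6.6,0,-0.04]'

```text
time_s: 5.12
ee_pos: [0.5211, 0.0773, 0.1175]
eef_rot: [[0.995, -0.104, 0.002], [-0.104, -0.995, 0.001], [0.001, -0.001, -1.0]]
wrist_force: [0.4, 1.4, -0.7]
grip_width: 0.001
```

```bash
python3 - <<'E'
from h import *
u,n=frame(166.9+np.degrees(.12))
t=P+.165*u+.0475*n
togo([*t,.118],-n)
p=arm.read_camera('wrist');save(p,'w3.png');
E
```

```text
t 5.1167 pos [0.5211 0.0773 0.1175] yax [-0.104 -0.995 -0.001] F [ 0.44  1.4  -0.66] w 0.001
shift mm [ 0.4  3.6 -0.5]
twist 0.004568843311137271
```

View pics/w3.png

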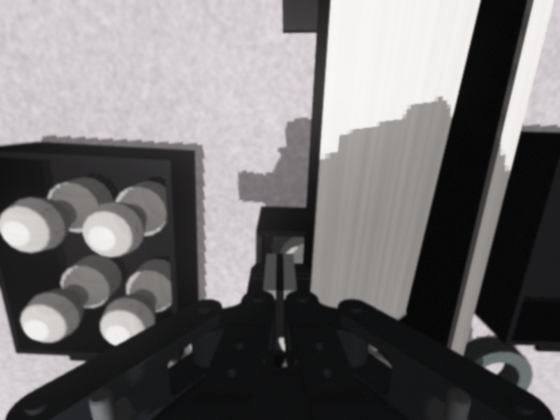

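The fingertip is now beside the wall and the force is about 1.4 N, which looks like contact. Continuing the arc.

Request:
step_arm --series '[1,-1.9,6.6,0,-0.04,1,-1.9,6.6,0,-0.04,1,-1.9,6.6,0,-0.04,1,-1.9,6.6,0,-0.04,1,-1.9,6.6,0,-0.04,1,-1.9,6.6,0,-0.04,1,-1.9,6.6,0,-0.04,1,-1.9,6.6,0,-0.04,1,0,0,0,0,1,0,0,0,0]'

```text
time_s: 6.0
ee_pos: [0.5071, 0.0233, 0.1174]
eef_rot: [[0.978, 0.208, -0.0], [0.208, -0.978, 0.0], [-0.0, -0.0, -1.0]]
wrist_force: [-0.0, -0.6, -0.9]
grip_width: 0.0
```

```bash
cat > m.py <<'E'
from h import *
import sys
k=sys.argv[1]
o=arm.get_obs()
y=np.array(o['eef_rot'])[:,1]; n=-y[:2]; u=np.array([-n[1],n[0]]); rel=np.array(o['ee_pos'])[:2]-P
print('tool heading',np.degrees(np.arctan2(u[1],u[0]))%360,'rel u,n',rel@u,rel@n,'F',np.round(o['wrist_force'],2),'t',o['time_s'],'pos',np.round(o['ee_pos'],4))
T=np.array([.478,-.1615])
for c in ('top','scene'):
    p=arm.read_camera(c);save(p,c+k+'.png')
    for l in ('chute_mouth','chute_pivot'):
        for r in arm.pinpoint(l,p)[:2]:
            q=r['point'];d=q[:2]-P;a=np.arctan2(d[1],d[0]);uu=np.array([np.cos(a),np.sin(a)]);
            print(c,l,np.round(q,3),round(r['confidence'],2),'head',np.degrees(a)%360,'tray y off', (T-P)@np.array([-uu[1],uu[0]]))
E
python3 m.py 4
```

```text
tool heading 192.0303141292858 rel u,n 0.16601961440294402 0.05055854821671264 F [-0.02 -0.56 -0.88] t 6.0 pos [0.5071 0.0233 0.1174]
top chute_pivot [0.677 0.009 0.126] 0.79 head 164.7448812969426 tray y off 0.21715956558041954
scene chute_mouth [ 0.481 -0.031  0.126] 0.89 head 191.30438432070036 tray y off 0.12710566390549924
scene chute_pivot [0.679 0.008 0.127] 0.89 head 192.99461679191575 tray y off 0.12022488291493928
scene chute_pivot [ 0.434  0.043 -0.003] 0.72 head 172.0522846862687 tray y off 0.19629750732794504
```

View pics/scene4.png

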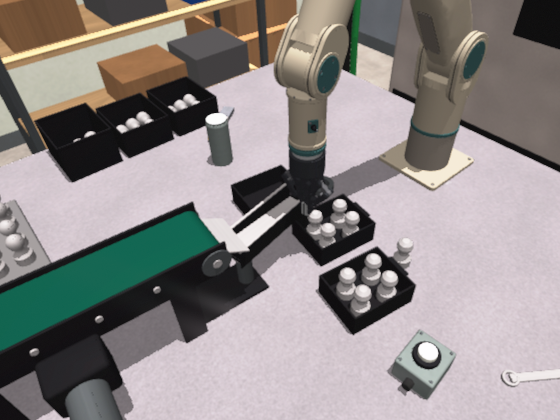

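View pics/top4.png

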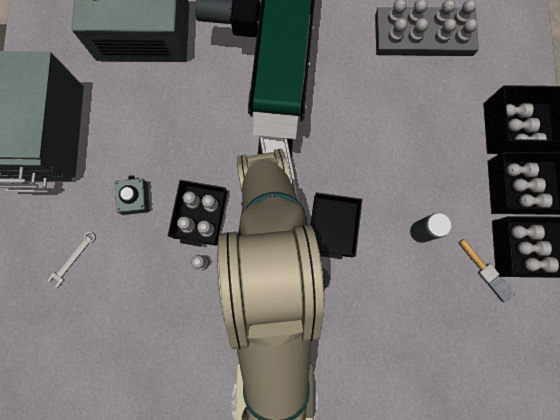

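The scene picture shows the chute swung to about 191° with its studs clear below; the target is about 220°. Continuing.

Request:
step_arm --series '[1,-1.9,6.6,0,-0.04,1,-1.9,6.6,0,-0.04,1,-1.9,6.6,0,-0.04,1,-1.9,6.6,0,-0.04,1,-1.9,6.6,0,-0.04,1,-1.9,6.6,0,-0.04,1,-1.9,6.6,0,-0.04,1,-1.9,6.6,0,-0.04,1,-1.9,6.6,0,-0.04,1,-1.9,6.6,0,-0.04]'

```text
time_s: 7.13
ee_pos: [0.5145, -0.0436, 0.1172]
eef_rot: [[0.817, 0.576, -0.001], [0.576, -0.817, 0.001], [-0.0, -0.001, -1.0]]
wrist_force: [1.3, 2.4, -0.2]
grip_width: 0.002
```

Request:
step_arm --series '[1,-1.9,6.6,0,-0.04,1,0,0,0,0,1,0,0,0,0,1,0,0,0,0]'

```text
time_s: 7.47
ee_pos: [0.5169, -0.0504, 0.1173]
eef_rot: [[0.795, 0.606, -0.0], [0.606, -0.795, 0.0], [-0.0, -0.0, -1.0]]
wrist_force: [-0.2, -0.2, 0.8]
grip_width: -0.001
```

```bash
python3 m.py 5
```

```text
tool heading 217.2977601477608 rel u,n 0.16550170928072494 0.0519702136368197 F [-0.22 -0.23  0.82] t 7.4667 pos [ 0.5169 -0.0504  0.1173]
top chute_pivot [0.682 0.008 0.124] 0.58 head 0.0 tray y off -0.17
scene chute_mouth [ 0.517 -0.106  0.126] 0.96 head 215.00615508898684 tray y off 0.023365156566024732
scene chute_mouth [0.537 0.186 0.004] 0.5 head 128.86806989187306 tray y off 0.2639557560491969
scene chute_pivot [0.677 0.01  0.127] 0.9 head 160.01689347810046 tray y off 0.2287969807365476
scene chute_pivot [ 0.328 -0.115  0.002] 0.7 head 199.38210094348904 tray y off 0.09332846032448348
```

View pics/scene5.png

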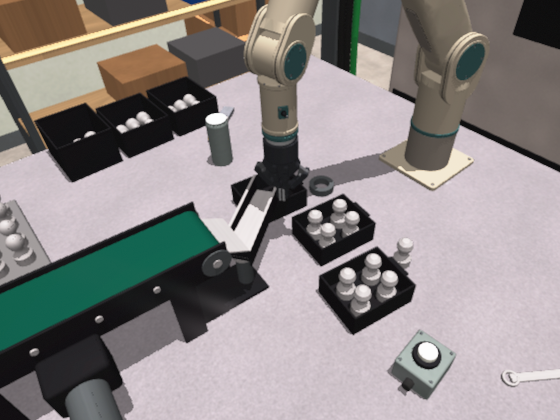

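View pics/top5.png

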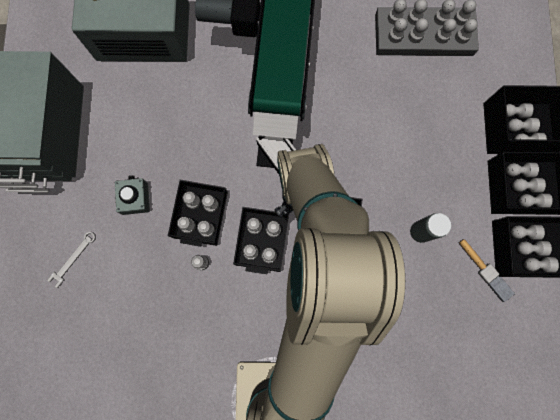

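The chute stands near 215.3° (network and tool geometry roughly agree), so about 0.08 rad more. Then I back off and move toward the button to get a clear view.

Request:
step_arm --series '[1,-1,3.5,0,-0.02,1,-1,3.5,0,-0.02,1,-1,3.5,0,-0.02,1,-1,3.5,0,-0.02,1,0,0,0,0,1,0,0,0,0,1,0,-10,0,0,1,0,-10,0,0,1,0,0,-20,0,1,0,0,-30,0]'

```text
time_s: 8.6
ee_pos: [0.5058, -0.0476, 0.1656]
eef_rot: [[0.742, 0.67, -0.007], [0.67, -0.742, 0.001], [-0.005, -0.005, -1.0]]
wrist_force: [0.6, -0.6, -0.0]
grip_width: -0.003
```

Request:
step_arm --series '[1,0,0,-40,0,1,0,0,-40,0,1,0,-30,0,0,1,0,-38,0,0,1,0,-38,0,0,1,0,-38,0,0,1,0,-38,0,0,1,0,-38,0,0,1,0,-38,0,0,1,0,0,0,0]'

```text
time_s: 9.43
ee_pos: [0.3311, 0.1471, 0.2474]
eef_rot: [[0.737, 0.676, -0.002], [0.676, -0.737, 0.001], [-0.001, -0.002, -1.0]]
wrist_force: [-1.1, 1.0, 0.3]
grip_width: 0.003
```

```bash
python3 m.py 6; python3 - <<'E'
from h import *
for c in ('top','scene'):
    p=arm.read_camera(c)
    for l in ('empty_tray','start_button_top'):
        print(c,l,[(np.round(r['point'],3),r['confidence']) for r in arm.pinpoint(l,p)[:2]])
togo([.553,.407,.15])
E
```

```text
tool heading 222.54900815320286 rel u,n 0.1632826720895519 0.3380354962134701 F [-1.14  1.04  0.33] t 9.4333 pos [0.3311 0.1471 0.2474]
top chute_mouth [0.546 0.242 0.005] 0.67 head 119.7897074763794 tray y off 0.25976572415565824
top chute_mouth [ 0.526 -0.12   0.125] 0.55 head 219.93740315301397 tray y off 0.0006728996992278517
top chute_pivot [0.678 0.007 0.123] 0.84 head 209.4758890032449 tray y off 0.04860011673551037
scene chute_mouth [ 0.525 -0.12   0.124] 0.81 head 219.80557109226518 tray y off 0.0012803687993289798
scene chute_mouth [0.402 0.074 0.004] 0.75 head 166.79047807896018 tray y off 0.21166151812671224
scene chute_pivot [0.68  0.01  0.127] 0.57 head 81.8698976458449 tray y off 0.1759281671592161
top empty_tray [(array([ 0.476, -0.165,  0.001]), 0.67)]
top start_button_top [(array([0.552, 0.407, 0.074]), 0.46), (array([0.465, 0.008, 0.002]), 0.27)]
scene empty_tray [(array([ 0.478, -0.157,  0.001]), 0.56)]
scene start_button_top [(array([0.551, 0.41 , 0.08 ]), 0.84)]
t 10.0333 pos [0.3371 0.1424 0.2472] yax [ 0.667 -0.745 -0.   ] F [ 0.01 -0.07  0.23] w -0.002
shift mm [337.4 -53.   97.2]
```

View pics/scene6.png

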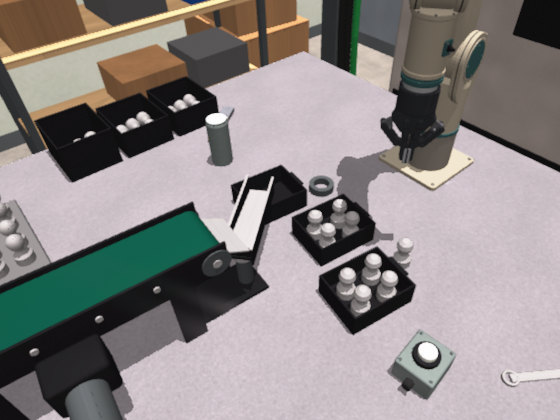

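View pics/top6.png

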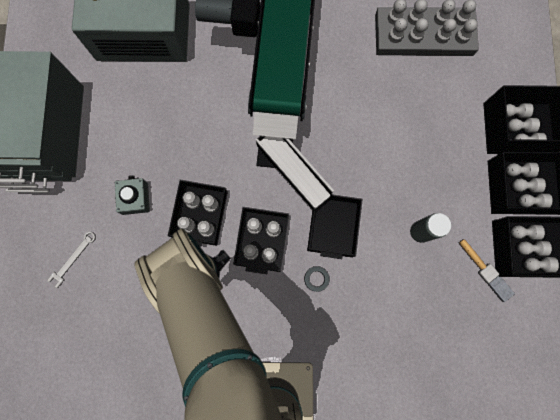

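The chute points at the tray centre: the residual is about 1 mm against the 18 mm tolerance, and both cameras agree. Everything else stands where it was. Next, the button, which sits at (428,352) in the scene view.

Request:
step_arm --series '[1,34,-5,0,0,1,34,-5,0,0,1,34,-5,0,0,1,34,-5,0,0,1,34,-5,0,0,1,34,-5,0,0,1,34,-5,0,0,1,34,-5,0,0,1,34,-6,0,0,1,31,-6,0,0]'

```text
time_s: 10.87
ee_pos: [0.5543, 0.4076, 0.2467]
eef_rot: [[0.745, 0.668, -0.0], [0.668, -0.745, -0.0], [-0.0, 0.0, -1.0]]
wrist_force: [1.5, 0.5, -0.2]
grip_width: -0.0
```

Request:
step_arm --series '[1,0,0,0,0,1,0,0,0,0]'

```text
time_s: 11.03
ee_pos: [0.5528, 0.4075, 0.2458]
eef_rot: [[0.743, 0.669, -0.002], [0.669, -0.743, -0.0], [-0.002, -0.001, -1.0]]
wrist_force: [-0.4, 0.6, -0.3]
grip_width: 0.001
```

```bash
python3 - <<'E'
from h import *
togo([.552,.4085,.10])
for c in ('wrist','scene'):
    p=arm.read_camera(c); save(p,c+'7.png')
    for f in (arm.pinpoint,arm.look_for):
        print(c,[(np.round(r['point'],3),r['confidence']) for r in f('start_button_top',p)[:2]])
E
```

```text
t 11.0333 pos [0.5528 0.4075 0.2458] yax [ 0.669 -0.743 -0.001] F [-0.37  0.6  -0.28] w 0.001
shift mm [  0.2  -1.1 145.8]
wrist [(array([0.554, 0.413, 0.076]), 0.58)]
wrist [(array([0.556, 0.412, 0.077]), 0.84), (array([ 0.565, -0.109,  0.006]), 0.17)]
scene [(array([0.553, 0.412, 0.078]), 0.55), (array([0.464, 0.196, 0.004]), 0.55)]
scene [(array([0.551, 0.41 , 0.079]), 0.68)]
```

View pics/wrist7.png

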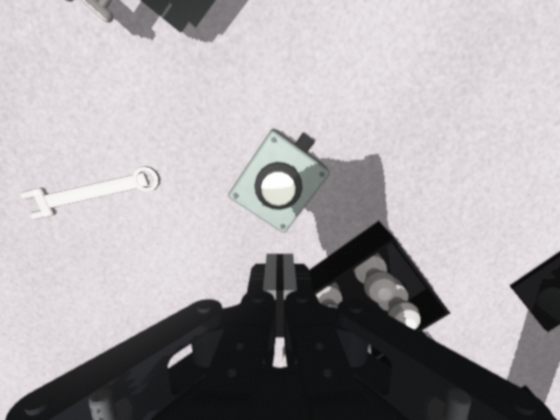

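Wrist view: the button is at (279,185), ahead of the fingertips because of the camera tilt. All estimates agree on (0.553, 0.410, 0.077). Descending.

Request:
step_arm --series '[1,1.5,-2,25,0,1,0,0,30,0,1,0,0,30,0,1,0,0,30,0,1,0,0,20,0,1,0,0,15,0,1,0,0,0,0,1,0,0,0,0]'

```text
time_s: 12.0
ee_pos: [0.5524, 0.4084, 0.0972]
eef_rot: [[0.744, 0.668, -0.001], [0.668, -0.744, -0.001], [-0.001, 0.0, -1.0]]
wrist_force: [-0.8, 0.5, 0.0]
grip_width: 0.001
```

```bash
python3 - <<'E'
from h import *
togo([.553,.41,.077])
for c in ('wrist','scene'):
    p=arm.read_camera(c); save(p,c+'8.png')
E
```

```text
t 12.0 pos [0.5524 0.4084 0.0972] yax [ 0.668 -0.744  0.   ] F [-0.79  0.54  0.03] w 0.001
shift mm [ 1.5 -0.8 20.2]
```

View pics/wrist8.png

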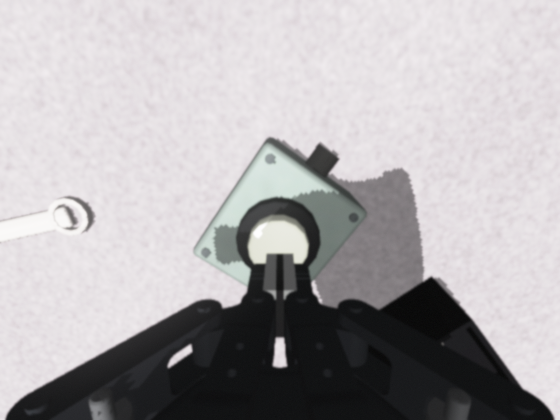

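View pics/scene8.png

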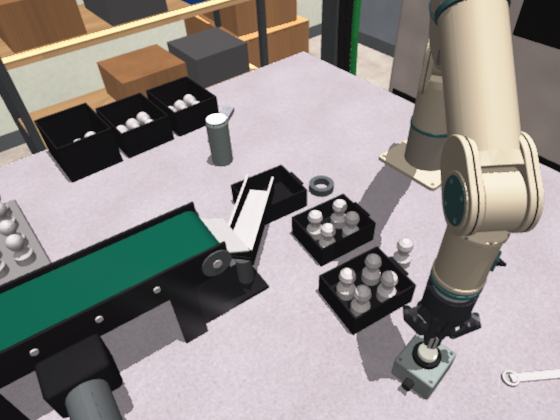

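The fingertip is over the button, centred at (428,350) in the scene view. Pressing down in small steps.

Request:
step_arm --series '[1,2,-1,8,0,1,0,0,6,0,1,0,0,3,0,1,0,0,2,0,1,0,0,2,0,1,0,0,0,0,1,0,0,0,0]'

```text
time_s: 12.68
ee_pos: [0.5533, 0.4109, 0.0764]
eef_rot: [[0.744, 0.668, -0.0], [0.668, -0.744, -0.0], [-0.001, 0.0, -1.0]]
wrist_force: [-1.1, -0.2, 1.4]
grip_width: 0.0
```

Request:
step_arm --series '[1,0,0,1.5,0,1,0,0,1.5,0,1,0,0,0,0,1,0,0,0,0]'

```text
time_s: 13.02
ee_pos: [0.5535, 0.4111, 0.0735]
eef_rot: [[0.744, 0.668, 0.0], [0.668, -0.744, -0.0], [-0.0, 0.0, -1.0]]
wrist_force: [-1.4, -1.5, 3.6]
grip_width: 0.002
```

Request:
step_arm --series '[1,0,0,1,0,1,0,0,1,0,1,0,0,0,0,1,0,0,0,0]'

```text
time_s: 13.35
ee_pos: [0.5536, 0.4111, 0.0714]
eef_rot: [[0.744, 0.668, 0.0], [0.668, -0.744, -0.0], [0.0, 0.0, -1.0]]
wrist_force: [-1.5, -0.9, 4.8]
grip_width: 0.002
```

Request:
step_arm --series '[1,0,0,1,0,1,0,0,1,0,1,0,0,0,0]'

```text
time_s: 13.6
ee_pos: [0.5536, 0.4112, 0.071]
eef_rot: [[0.744, 0.668, 0.0], [0.668, -0.744, -0.0], [0.0, 0.0, -1.0]]
wrist_force: [-3.5, -3.3, 14.2]
grip_width: -0.002
```

The button has bottomed out: the TCP stopped at 0.071 while the force rose to 14 N. Releasing and moving clear.

Request:
step_arm --series '[1,0,0,-5,0,1,0,0,-8,0,1,0,0,-20,0,1,0,0,-35,0,1,0,0,-35,0,1,0,0,-35,0,1,0,0,-20,0,1,0,0,0,0,1,0,0,0,0]'

```text
time_s: 14.35
ee_pos: [0.5544, 0.4118, 0.2288]
eef_rot: [[0.744, 0.668, 0.003], [0.668, -0.744, 0.002], [0.004, 0.0, -1.0]]
wrist_force: [-0.5, 1.0, -0.8]
grip_width: -0.002
```

```bash
python3 m.py 9; python3 - <<'E'
from h import *
togo([.553,.41,.077])
p=arm.read_camera('top');save(p,'t10.png')
q=arm.read_camera('scene')
for l in ('empty_tray','start_button_top','oil_can','ring_gauge','stud_table'):
    print(l,[np.round(r['point'],3) for x in (p,q) for r in arm.pinpoint(l,x)[:1]])
E
```

```text
tool heading 221.9200721896167 rel u,n -0.17595949830996319 0.38404258641533834 F [-0.49  1.03 -0.81] t 14.35 pos [0.5544 0.4118 0.2288]
top chute_mouth [ 0.528 -0.122  0.124] 0.67 head 220.7254792882827 tray y off -0.002958440207626196
top chute_mouth [0.397 0.073 0.008] 0.46 head 167.22285433159004 tray y off 0.21046462113812298
top chute_pivot [0.676 0.011 0.124] 0.89 head 143.61564818416431 tray y off 0.2566856980361421
scene chute_mouth [ 0.528 -0.12   0.126] 0.61 head 220.30410380476624 tray y off -0.0010168293353104924
scene chute_pivot [0.678 0.01  0.125] 0.98 head 150.255118703059 tray y off 0.2478213997092366
t 14.65 pos [0.553  0.4107 0.2258] yax [ 0.668 -0.744 -0.   ] F [0.4  0.04 0.1 ] w 0.002
shift mm [ -0.2   0.5 148.8]
empty_tray [array([ 0.475, -0.161,  0.005]), array([ 0.477, -0.162,  0.001])]
start_button_top [array([0.553, 0.408, 0.071]), array([0.552, 0.409, 0.078])]
oil_can [array([ 0.462, -0.413, -0.002]), array([ 0.466, -0.415, -0.002])]
ring_gauge [array([ 0.33 , -0.117, -0.002]), array([ 0.329, -0.114,  0.002])]
stud_table [array([ 0.364,  0.208, -0.001]), array([0.37 , 0.212, 0.001])]
```

View pics/scene9.png

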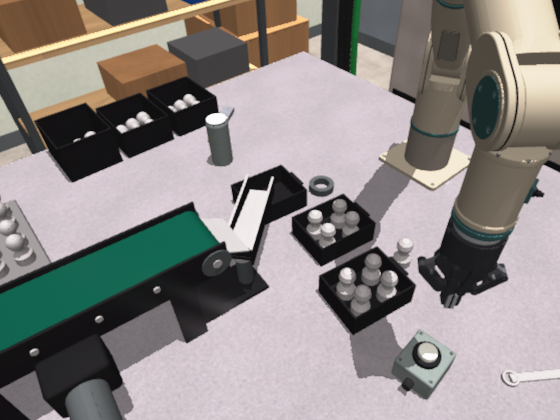

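View pics/top9.png

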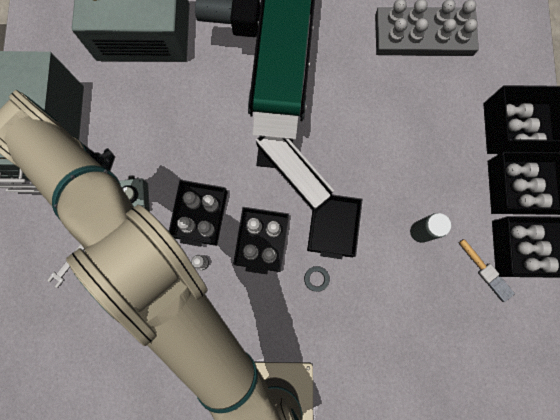

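The chute at (265,140)–(325,205) in the top view points into the empty tray, the button is up, the studs stand, and the arm is clear. Handing in.

```bash
python3 -c "
from h import *
print(arm.sign_off(), arm.get_obs()['time_s'])"
```

```text
the job is handed in; nothing more can be done
the job is handed in; nothing more can be done
```

The chute now points at the middle of the empty tray, the conveyor button has been pressed, and the job is handed in. No verdict was reported, so the figures below are my own checks.

- **Chute:** I pushed it about 53° anticlockwise with closed fingers, without gripping or lifting it. The wrist force readings during the push were about 1.4 to 2.4 N. In the last pictures the tray centre lies 1 to 3 mm from the chute's centre line (18 mm allowed). That is finer than the networks' 4 mm accuracy.
- **Button:** I pressed it with a fingertip until it stopped moving, at about 14 N. It is up again: its top was found at 71 mm in the top view and 78 mm in the scene view. The top view reads low because the arm partly hides the button there. The scene reading agrees with where it was before the press.
- **Everything else:** The can, ring and table stud measured within about 4 mm of their first places. I checked the tray studs only by eye; they look upright and unmoved.
- **Finish:** The arm ended about 150 mm above the button, touching nothing, with wrist force near zero. The robot's clock read under 15 s of the 54 s allowed.

No check failed. Some pinpoint calls gave false hits or missed the chute mouth when the arm hid it. I ignored the false hits and took the chute angle from the scene camera and the finger position.

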